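Blow off the silver beaker at full flow

ROBOT

A 7-joint arm with a two-finger parallel gripper is mounted at the origin on the work surface. World frame = base frame: x ahead of the robot, y to its left, z up, the work surface at z = 0. Lengths are in m, angles in rad, forces in N, time in s.
With the tool pointing down it reaches from about 0.425 to 0.925 m from the base axis. Payload 6.8 kg.
Tool frame: the origin (TCP) lies between the finger pads; the fingertips stand 14 mm ahead of it and the grasp point (between the pads) lies 5 mm behind it; z points along the fingers, y is the line along which they close (so a half turn about z gives the same grasp; the last joint's range is limited). The gripper opens to 85 mm and grips with 20 to 120 N. Pads are 22 mm wide; open, the fingers measure 114 mm over their backs; the gripper's body (76 mm by 85 mm) begins 54 mm behind the grasp point. The pads swing forward as they close: fully open they stand 13 mm farther back than shut.
Start: joints at [1.038, 0.477, 0.022, 1.555, -0.011, 1.109, -0.083], TCP at [0.278, -0.615, 0.245] pointing down, gripper open.
Joint ranges: [-2.96, 2.96], [-0.34, 2.1], [-1.41, 1.46], [0.24, 2.44], [-1.37, 4.51], [0.17, 1.92], [-2.96, 2.96]. Speed limits (rad/s): [2.39, 2.39, 3.14, 3.14, 3.14, 3.14, 3.14].

INTERFACE

Orientations are given as a rotation vector (axis times angle).
In Python, from bench import r, imaging gives the robot as it stands.
- The arm moves only by the tool apply_moves, never from a script. Its argument "moves" is a list of rows, each a list of 2 entries, a list of its own where there are three numbers: the shift along the tool's x, y, z in cm, then the turn about the tool's z in rad. In form: [[[tx, ty, tz], roll], ...]. A call has 1 to 10 rows; each row is the pose to reach, as a shift and turn from the pose commanded when the call began, along the tool's axes at that moment; what a row does not reach only later rows make up. A row lasts 1/12 s, in which the tool goes at most 41.7 mm and 7.16 degrees, less where a joint would pass 70% of its speed; a pose out of reach is approached as far as the arm can. A call with a gripper value outside its range is refused whole. "claw" is the opening, from 0 (shut) to 1 (fully open), set as the call begins (left out, the last holds). The fingers move at their own pace and stop on an object; "grip_force" is the grip in N (left out, the last holds). Time passes only in rows, so rows that repeat a pose let the fingers close. It gives the time, the measured TCP pose, the force and the opening at its end, in the units of the state.
- r.get_obs(): the state, without advancing time (a new reading comes with each control period).
- imaging.grab_frame(name): name is "side" or "top"; returns a dict with "frame" (384x512x3 uint8, blue, green, red), "intrinsics" (3x3 intrinsics, pixels), "T" (4x4, takes a point from camera to world coordinates). Camera axes: x right, y up, looking along -z (the intrinsics and any distortion apply to the point x, -y, -z); pixel columns grow to the right and rows downward; lengths in m; the calibration is good to about 2 mm. A picture is of the moment at which its call begins. There is no depth.
- r.hand_in(): hands the job in, once; it reports no verdict.
The state is a dict: "clock": time; "joints": joint angles; "qvel": joint speeds; "tau": joint torques, N m; "tcp_pos": TCP position; "orientation": TCP orientation; "contact_force": force on the tool from outside, world axes, zero at the start; "moment": the same for the moment, N m; "grip_width": finger opening in m.
Only numpy, scipy, OpenCV 4.12 (cv2) and the standard library are available. Lean on these libraries where they do the work, as an engineer would, in place of code of your own. Each camera call takes 0.05 s, during which the arm holds its last target. There are 200 camera calls.

TASK

Stand the plain silver beaker upright in the middle of the round cork rest in front of the blow gun's nozzle and let go of it. Then squeeze that gun's lever past its pressure point, all the way home into the second stage (full flow), hold it there for about a second, and release it, leaving the beaker standing on the rest.

Things in the scene. Friction and masses are not known exactly. Their poses are not given: they have to be found in the camera images.
- beaker: Plain straight-sided silver beaker, open on top, 52 mm across, 75 mm high, wall 3 mm, about 0.16 kg, upright on the bench. Origin: centre of its underside, z up. A candlestick (106 mm high, 72 mm foot) and a low bowl (84 mm across) stand near it, 100 mm or more between centres; each may be in any of three places, left of the gun station.
- rest (a point): Centre of the flat top, 20 mm above the bench, of the round cork rest (88 mm across) on the gun station's grey base plate, empty at first. x points from the gun to the rest, y left of that, z up. The nozzle's tip is 74 mm away in -x, 55 mm above the rest; no part of the gun is over 95 mm above the bench. The parked gun farther right has no rest and is not used.
- squeeze (a point): Centre of the handle of the gun facing the rest, 75 mm above the bench; x to the nozzle, y to the lever's side, z up. Handle: 24 mm wide (y -12 to 12), 26 high, x -50 to 70; free below (base plate 65 mm lower). Gun and lever ride on a saddle that shifts along y, 15 mm either way, at 1.5 N and stays there: it centres itself between two fingers. This point moves with it.
- second_stage (a joint): Gun lever's second stage: 0 rad up to the pressure point, 0.1 fully home; full flow above 0.07. Dark lever beside the handle, same level, 20 mm high, pinned at x 79 mm from squeeze, to x -45. At squeeze its outer face is at y 38 mm at rest, 30 at pressure point, 22 home; free end at y 49 at rest. Pinch it to the handle from above: 2-4 N, 9 N at pressure point, 12 N home; springs back.
Not all that is in view belongs to the job. What is shaped like the beaker but yellow is not meant.

How it is judged:
On the way, in this order (a step that is already met when the one before it is completed fails the run):
1. the beaker stands upright on the cork rest, let go (horizontal distance between beaker and rest below 0.018 m and z of beaker in the frame of rest between -0.004 and 0.005 m and angle between beaker's own z axis and vertical below 0.12 rad and contact force between the fingers and beaker below 0.1 N), for 0.2 s.
2. with the beaker on the rest, the lever is squeezed past its pressure point into the second stage and held there (horizontal distance between beaker and rest below 0.018 m and z of beaker in the frame of rest between -0.004 and 0.005 m and angle between beaker's own z axis and vertical below 0.12 rad and value of joint second_stage above 0.07 rad), for 0.5 s.
At the end, for the whole second after the job is handed in: The beaker stands upright (within 7 degrees) and still on the cork rest, its centre within 18 mm of the rest's centre, and the lever is released (second stage below 0.02 rad), after being held in the second stage (above 0.07 rad) for at least 0.5 s while the beaker stood there (horizontal distance between beaker and rest below 0.018 m and z of beaker in the frame of rest between -0.004 and 0.005 m and angle between beaker's own z axis and vertical below 0.12 rad and value of joint second_stage below 0.02 rad and linear speed of beaker below 0.02 m/s); the robot touches nothing.
It also fails if it takes over 45 s, if anything falls off the work surface, if the arm or the gripper's body presses on something with over 40 N, if the wrist force passes 120 N, or if a joint passes its speed limit or range.

## Working session

There is one attempt and no reset: what is moved stays moved. The work goes in short steps, Python scripts to look and compute and a tool call to move; the robot and the scene stay as the last step left them, time stands still between calls to the robot, and variables do not carry over. Pictures are saved under pics/ and viewed, on a budget of 10 in all, crops included, one or two more only if the job needs it, and the job is handed in when it is done.

Besides the shell and the picture viewer there is one more tool, called after "Request:" by a JSON object that holds its "op" and its "data". apply_moves: Moves the arm, as the interface text tells. Its arguments: {"type":"object","properties":{"moves":{"type":"array","items":{"type":"array"}},"claw":{"type":"number"},"grip_force":{"type":"number"}},"required":["moves"]}

```bash
mkdir -p pics; cat > h.py <<'E'
import numpy as np, cv2
from bench import r, imaging
def grab(n,f=None):
    d=imaging.grab_frame(n)
    np.savez(n+'.npz',K=d["intrinsics"],T=d["T"],im=d["frame"])
    if f: cv2.imwrite('pics/'+f,d["frame"])
    return d
def ray(n,u,v):
    d=np.load(n+'.npz');K=d['K'];T=d['T']
    p=np.linalg.inv(K)@[u,v,1]; return T[:3,3],T[:3,:3]@np.array([p[0],-p[1],-p[2]])
def at(n,u,v,z):
    o,d=ray(n,u,v); return o+d*(z-o[2])/d[2]
def proj(n,P):
    d=np.load(n+'.npz');T=d['T'];c=T[:3,:3].T@(np.array(P)-T[:3,3]); q=d['K']@[c[0],-c[1],-c[2]]; return q[:2]/q[2]
E
python3 - <<'E'
from h import *
a=grab('top');b=grab('side')
cv2.imwrite('pics/a_top.png',cv2.resize(a['frame'],(800,600),interpolation=cv2.INTER_CUBIC))
cv2.imwrite('pics/a_side.png',cv2.resize(b['frame'],(800,600),interpolation=cv2.INTER_CUBIC))
print({k:d[k] for d in(a,b) for k in d if k!='frame'},a['T'],b['T']);print(r.get_obs())
E
```

```text
{'intrinsics': array([[359.01596081,   0.        , 256.75917132],
       [  0.        , 359.01596081, 185.49562432],
       [  0.        ,   0.        ,   1.        ]]), 'T': array([[-0.96014325,  0.1614018 , -0.22819815,  0.3690829 ],
       [-0.27927083, -0.58761551,  0.75941808,  0.59937435],
       [-0.01152133,  0.79287923,  0.60926988,  0.50627078],
       [ 0.        ,  0.        ,  0.        ,  1.        ]])} [[ 0.01509358  0.98425496 -0.17610893  0.35691264]
 [-0.99980866  0.01704833  0.00959187  0.06769979]
 [ 0.01244321  0.17593046  0.98432395  0.92438574]
 [ 0.          0.          0.          1.        ]] [[-0.96014325  0.1614018  -0.22819815  0.3690829 ]
 [-0.27927083 -0.58761551  0.75941808  0.59937435]
 [-0.01152133  0.79287923  0.60926988  0.50627078]
 [ 0.          0.          0.          1.        ]]
{'clock': 0.1, 'joints': array([ 1.03792442,  0.47772313,  0.02234694,  1.55633952, -0.01149755,
        1.10928431, -0.08306826]), 'qvel': array([ 0.00034466, -0.00108085,  0.00010367, -0.00411985, -0.0023263 ,
        0.00012929,  0.00042075]), 'tau': array([ 3.70762922e-03, -5.97768402e+01,  1.61337532e+00, -2.81957585e+01,
        1.28501700e-02,  4.98360590e-03,  1.75672324e-05]), 'tcp_pos': array([ 0.2779592, -0.6145634,  0.2444247]), 'orientation': array([-3.06946286e+00, -6.61972033e-01,  7.24199189e-04]), 'contact_force': array([ 0.97831055, -0.00826601,  0.53209478]), 'moment': array([ 0.04652864,  0.02089502, -0.01961319]), 'grip_width': 0.08523441534038498}
```

View pics/a_top.png

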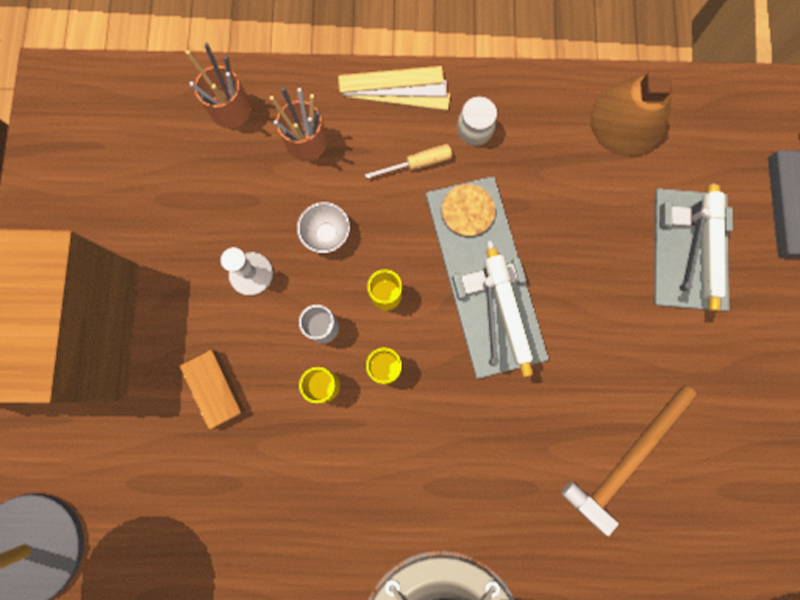

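View pics/a_side.png

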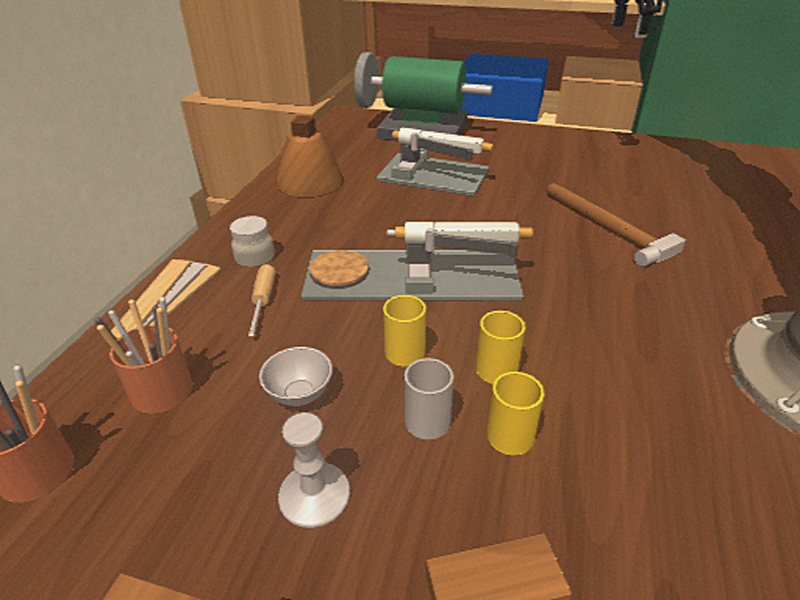

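The top view shows the silver beaker's rim centre at (319,322), cork at (469,210), nozzle tip at (490,244) and handle tail at (527,371). The dark lever lies left of the handle, with its free end at about (493,362). In the side view the beaker's rim centre is at (429,377) and the cork at (339,268).

```bash
python3 - <<'E'
from h import *
s=1/1.5625
def A(n,u,v,z,l): print(l,at(n,u*s,v*s,z).round(4))
A('top',319.5,322,.075,'beaker rim');A('side',429,377,.075,'beaker rim')
A('top',469,210,.02,'cork');A('side',339,268,.02,'cork')
A('top',490,244,.075,'nozzle tip');A('side',388,232,.075,'tip')
A('top',528,373,.075,'tail orange end');A('side',532,232,.075,'tail')
A('top',493,362,.08,'lever end')
for l,p in dict(c1=(427,193),c2=(494,178),c3=(548,359),c4=(478,378)).items(): A('top',*p,.01,l)
A('top',384,288,.075,'y1');A('top',384,364,.075,'y2');A('top',320,384,.075,'y3');A('top',233,258,.1,'candle top')
im=np.load('top.npz')['im']
c=im[110:250,180:360]
cv2.imwrite('pics/b.png',cv2.resize(c,(771,600),interpolation=cv2.INTER_CUBIC))
o=r.get_obs()
from scipy.spatial.transform import Rotation as R
print(R.from_rotvec(o['orientation']).as_matrix().round(3))
E
```

```text
beaker rim [0.459  0.1888 0.075 ]
beaker rim [0.4606 0.1982 0.075 ]
cork [ 0.6559 -0.0422  0.02  ]
cork [ 0.6563 -0.0337  0.02  ]
nozzle tip [ 0.5839 -0.0676  0.075 ]
tip [ 0.5878 -0.066   0.075 ]
tail orange end [ 0.3884 -0.1217  0.075 ]
tail [ 0.3861 -0.1206  0.075 ]
lever end [ 0.4035 -0.0693  0.08  ]
c1 [0.6876 0.027  0.01  ]
c2 [ 0.7163 -0.086   0.01  ]
c3 [ 0.4135 -0.1688  0.01  ]
c4 [ 0.3817 -0.0566  0.01  ]
y1 [0.5123 0.0936 0.075 ]
y2 [0.3983 0.0911 0.075 ]
y3 [0.3677 0.1842 0.075 ]
candle top [0.5489 0.3166 0.1   ]
[[ 0.911  0.412 -0.001]
 [ 0.412 -0.911  0.001]
 [-0.    -0.002 -1.   ]]
```

View pics/b.png

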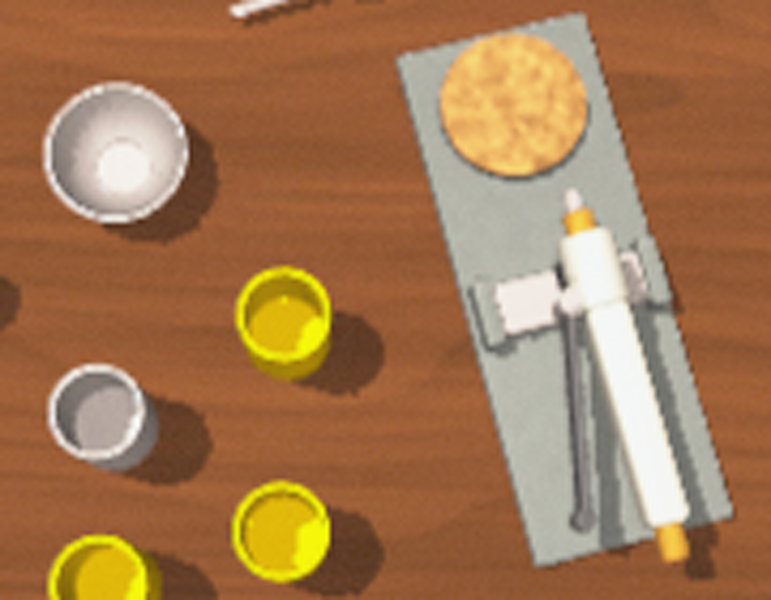

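Request:
{"op": "apply_moves", "data": {"moves": [[[35.3,-24.1,0],0.157],[[35.3,-24.1,0],0.157],[[35.3,-24.1,0],0.157],[[35.3,-24.1,0],0.157],[[35.3,-24.1,0],0.157],[[35.3,-24.1,0],0.157],[[35.3,-24.1,0],0.157],[[35.3,-24.1,0],0.157],[[35.3,-24.1,0],0.157],[[35.3,-24.1,0],0.157]], "claw": 1, "grip_force": 30}}

```text
clock: 0.93
tcp_pos: [0.4953, -0.2572, 0.2451]
orientation: [-3.113, -0.419, 0.001]
contact_force: [0.9, -0.5, -0.7]
grip_width: 0.0858
```

```bash
cat >> h.py <<'E'
from scipy.spatial.transform import Rotation as R
def go(x,y,z=None,yaw=None):
    o=r.get_obs();M=R.from_rotvec(o['orientation']).as_matrix();p=o['tcp_pos']
    d=M.T@(np.array([x,y,p[2] if z is None else z])-p)
    print('clock',o['clock'],'tcp',p.round(4),'yaw',np.degrees(np.arctan2(M[1,0],M[0,0])).round(2),'tilt',M[:,2].round(3),'w',o['grip_width'].round(4),'F',o['contact_force'].round(1),'shift cm',(100*d).round(2))
E
python3 - <<'E'
from h import *
go(.46,.195,.245)
ax=np.array([.9646,.264,0]);ay=np.array([-.264,.9646,0])
f=lambda u,v:(180+u/4.283,110+v/4.283)
for l,u,v,z in[('tail top edge',668,522,.088),('lever end',583,528,.085),('block junction',603,305,.088),('pin',571,300,.085),('tip',572,190,.075)]: 
    p=at('top',*f(u,v),z); print(l,p.round(4),'along,lat',round(p@ax,4),round(p@ay,4))
E
```

```text
Traceback (most recent call last):
  File "h.py", line 19, in go
    print('clock',o['clock'],'tcp',p.round(4),'yaw',np.degrees(np.arctan2(M[1,0],M[0,0])).round(2),'tilt',M[:,2].round(3),'w',o['grip_width'].round(4),'F',o['contact_force'].round(1),'shift cm',(100*d).round(2))
                                                                                                                              ^^^^^^^^^^^^^^^^^^^^^
AttributeError: 'float' object has no attribute 'round'
```

```bash
sed -i "s/o\['grip_width'\].round(4)/round(o['grip_width'],4)/" h.py
python3 - <<'E'
from h import *
go(.46,.195,.245)
ax=np.array([.9646,.264,0]);ay=np.array([-.264,.9646,0])
f=lambda u,v:(180+u/4.283,110+v/4.283)
for l,u,v,z in[('tail top edge',668,522,.088),('lever end',583,528,.085),('block junction',603,305,.088),('pin',571,300,.085),('tip',572,190,.075)]: 
    p=at('top',*f(u,v),z); print(l,p.round(4),'along,lat',round(p@ax,4),round(p@ay,4))
E
```

```text
clock 0.9333 tcp [ 0.4953 -0.2572  0.2451] yaw 15.34 tilt [-0.  0. -1.] w 0.0858 F [ 0.9 -0.5 -0.7] shift cm [ 8.550e+00 -4.454e+01  2.000e-02]
tail top edge [ 0.4033 -0.1147  0.088 ] along,lat 0.3588 -0.2171
lever end [ 0.3996 -0.0698  0.085 ] along,lat 0.367 -0.1729
block junction [ 0.5204 -0.0817  0.088 ] along,lat 0.4804 -0.2162
pin [ 0.5234 -0.0647  0.085 ] along,lat 0.4878 -0.2006
tip [ 0.5883 -0.0675  0.075 ] along,lat 0.5497 -0.2205
```

Request:
{"op": "apply_moves", "data": {"moves": [[[8.6,-44.5,0],0],[[8.6,-44.5,0],0],[[8.6,-44.5,0],0],[[8.6,-44.5,0],0],[[8.6,-44.5,0],0],[[8.6,-44.5,0],0],[[8.6,-44.5,0],0],[[8.6,-44.5,0],0],[[8.6,-44.5,0],0],[[8.6,-44.5,0],0]]}}

```text
clock: 1.77
tcp_pos: [0.4621, 0.158, 0.2453]
orientation: [3.113, 0.419, -0.0]
contact_force: [1.5, -0.4, 0.0]
grip_width: 0.0858
```

```bash
python3 - <<'E'
from h import *
go(.46,.195,.14)
E
```

```text
clock 1.7667 tcp [0.4621 0.158  0.2453] yaw 15.33 tilt [ 0. -0. -1.] w 0.0858 F [ 1.5 -0.4  0. ] shift cm [ 0.77 -3.63 10.53]
```

Request:
{"op": "apply_moves", "data": {"moves": [[[0.8,-3.6,3],0],[[0.8,-3.6,7],0],[[0.8,-3.6,10.5],0],[[0.8,-3.6,10.5],0],[[0.8,-3.6,10.5],0],[[0.8,-3.6,10.5],0]]}}

```text
clock: 2.27
tcp_pos: [0.4621, 0.1931, 0.1418]
orientation: [-3.113, -0.418, -0.002]
contact_force: [0.7, -0.3, 0.1]
grip_width: 0.0849
```

```bash
python3 - <<'E'
from h import *
go(.46,.195,.05)
a=grab('side')['frame'];c=a[150:300,180:380].copy()
cv2.imwrite('pics/c.png',cv2.resize(c,(800,600),interpolation=cv2.INTER_CUBIC))
for p in[(.46,.195,.075),(.46,.195,.126),(.46,.195,0)]: print(proj('side',p),(proj('side',p)-[180,150])*4)
E
```

```text
clock 2.2667 tcp [0.4621 0.1931 0.1418] yaw 15.29 tilt [ 0.001  0.001 -1.   ] w 0.0849 F [ 0.7 -0.3  0.1] shift cm [-0.16 -0.23  9.18]
[275.36375211 239.99561973] [381.45500846 359.9824789 ]
[276.01992136 217.07612106] [384.07968543 268.30448425]
[274.51521822 269.63427116] [378.06087287 478.53708464]
```

View pics/c.png

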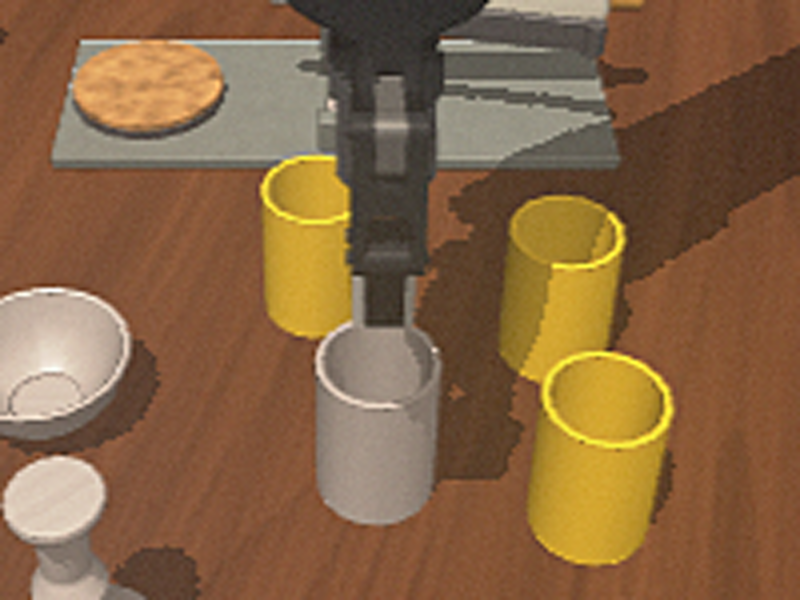

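The side crop shows the open fingers above the beaker, whose rim centre is at (378,364) against the predicted (381,360). That agrees within about 2 mm, so I go down.

Request:
{"op": "apply_moves", "data": {"moves": [[[0,-0.1,2.5],0],[[0,-0.1,5],0],[[0,-0.1,7.5],0],[[0,-0.1,9.5],0],[[0,-0.1,9.5],0],[[0,-0.1,9.5],0]]}}

```text
clock: 2.82
tcp_pos: [0.4619, 0.1941, 0.0467]
orientation: [-3.114, -0.418, -0.002]
contact_force: [-0.1, -0.7, 0.4]
grip_width: 0.0853
```

Request:
{"op": "apply_moves", "data": {"moves": [[[0,0,0],0],[[0,0,0],0],[[0,0,0],0],[[0,0,0],0],[[0,0,0],0],[[0,0,0],0],[[0,0,0],0],[[0,0,0],0]], "claw": 0, "grip_force": 30}}

```text
clock: 3.48
tcp_pos: [0.4621, 0.1945, 0.0471]
orientation: [-3.113, -0.419, -0.005]
contact_force: [-1.6, -1.5, 9.5]
grip_width: 0.0508
```

```bash
python3 - <<'E'
from h import *
go(.46,.195,.2)
E
```

```text
clock 3.4833 tcp [0.4621 0.1945 0.0471] yaw 15.33 tilt [ 0.003  0.001 -1.   ] w 0.0508 F [-1.6 -1.5  9.5] shift cm [ -0.14  -0.11 -15.29]
```

Request:
{"op": "apply_moves", "data": {"moves": [[[0,0,-2],0],[[0,0,-5],0],[[0,0,-9],0],[[0,0,-12],0],[[0,0,-12],0],[[0,0,-12],0]]}}

```text
clock: 3.98
tcp_pos: [0.462, 0.1945, 0.1675]
orientation: [-3.113, -0.419, -0.008]
contact_force: [0.1, -1.0, -2.4]
grip_width: 0.0508
```

```bash
python3 - <<'E'
from h import *
go(.656,-.04,.165)
E
```

```text
clock 3.9833 tcp [0.462  0.1945 0.1675] yaw 15.32 tilt [ 0.005  0.002 -1.   ] w 0.0508 F [ 0.1 -1.  -2.4] shift cm [12.51 27.74  0.31]
```

Request:
{"op": "apply_moves", "data": {"moves": [[[1,2.1,0],0],[[2.5,5.5,0],0],[[4,9,0],0],[[5.6,12.5,0],0],[[7.2,16,0],0],[[8.8,19.5,0],0],[[10.4,23,0],0],[[11.6,25.8,0],0],[[12.3,27.2,0],0],[[12.5,27.7,0],0]]}}

```text
clock: 4.82
tcp_pos: [0.655, -0.0442, 0.1629]
orientation: [3.113, 0.412, -0.004]
contact_force: [0.9, -0.7, -2.4]
grip_width: 0.0508
```

Request:
{"op": "apply_moves", "data": {"moves": [[[0,0,2],0],[[0,0,4],0],[[0,0,6],0],[[0,0,7],0],[[0,0,7],0],[[0,0,7],0]]}}

```text
clock: 5.32
tcp_pos: [0.6538, -0.0391, 0.0946]
orientation: [-3.113, -0.421, 0.003]
contact_force: [0.6, -0.3, -1.0]
grip_width: 0.0507
```

```bash
python3 - <<'E'
from h import *
go(.656,-.04,.067)
a=grab('side')['frame'];c=a[60:210,150:350].copy()
b=grab('top')['frame'][80:230,220:420]
cv2.imwrite('pics/d.png',np.hstack([cv2.resize(c,(400,300),interpolation=cv2.INTER_CUBIC),cv2.resize(b,(400,300),interpolation=cv2.INTER_CUBIC)]))
for p in[(.656,-.04,.02),(.656,-.04,.05)]: print((proj('side',p)-[150,60])*2)
E
```

```text
clock 5.3167 tcp [ 0.6538 -0.0391  0.0946] yaw 15.4 tilt [-0.002  0.    -1.   ] w 0.0507 F [ 0.6 -0.3 -1. ] shift cm [0.19 0.14 2.76]
[136.12987168 220.09260007]
[134.12425354 198.80942259]
```

View pics/d.png

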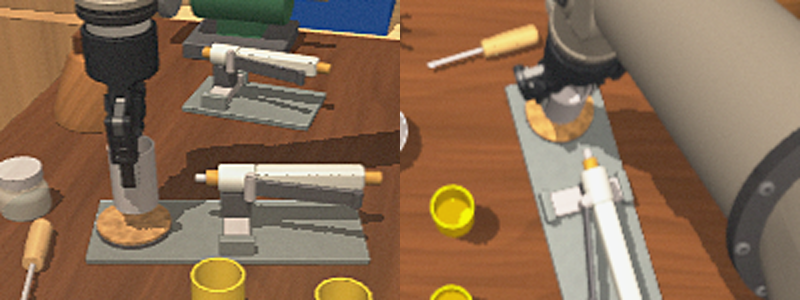

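The beaker (left half, about (134,190)) hangs upright right over the cork at (134,222). The fingers clear the nozzle, so I lower it.

Request:
{"op": "apply_moves", "data": {"moves": [[[0.2,0.1,0.8],0],[[0.2,0.1,1.6],0],[[0.2,0.1,2.2],0],[[0.2,0.1,2.6],0],[[0.2,0.1,2.7],0],[[0.2,0.1,2.7],0],[[0.2,0.1,2.7],0]]}}

```text
clock: 6.0
tcp_pos: [0.6569, -0.0404, 0.0683]
orientation: [-3.113, -0.419, -0.0]
contact_force: [-0.3, -0.1, -1.5]
grip_width: 0.0506
```

```bash
python3 - <<'E'
from h import *
go(.656,-.04,.067)
E
```

```text
clock 6.0 tcp [ 0.6569 -0.0404  0.0683] yaw 15.34 tilt [ 0.  0. -1.] w 0.0506 F [-0.3 -0.1 -1.5] shift cm [-0.08 -0.06  0.13]
```

Request:
{"op": "apply_moves", "data": {"moves": [[[0,0,0.1],0],[[0,0,0.15],0],[[0,0,0.15],0],[[0,0,0.15],0]]}}

```text
clock: 6.33
tcp_pos: [0.6571, -0.0404, 0.0673]
orientation: [3.113, 0.419, 0.001]
contact_force: [-0.2, 0.0, 0.9]
grip_width: 0.0506
```

Request:
{"op": "apply_moves", "data": {"moves": [[[0,0,0],0],[[0,0,0],0],[[0,0,0],0],[[0,0,0],0],[[0,0,0],0],[[0,0,0],0],[[0,0,0],0],[[0,0,0],0]], "claw": 1}}

```text
clock: 7.0
tcp_pos: [0.6569, -0.0404, 0.0668]
orientation: [-3.113, -0.419, -0.0]
contact_force: [0.1, -0.2, 0.8]
grip_width: 0.0857
```

Request:
{"op": "apply_moves", "data": {"moves": [[[0,0,-2],0],[[0,0,-4],0],[[0,0,-7],0],[[0,0,-10],0],[[0,0,-10],0],[[0,0,-10],0],[[0,0,-10],0]]}}

```text
clock: 7.58
tcp_pos: [0.6565, -0.0405, 0.1665]
orientation: [3.113, 0.419, -0.001]
contact_force: [-0.2, 0.2, -0.0]
grip_width: 0.0852
```

```bash
python3 - <<'E'
from h import *
# tool centre 7 mm to lever side of squeeze
go(.4528-.264*.007,-.101+.9646*.007,.165)
a=grab('side')['frame'];c=a[80:200,170:350].copy()
cv2.imwrite('pics/e.png',cv2.resize(c,None,fx=4.4,fy=4.4,interpolation=cv2.INTER_CUBIC))
for p in[(.656,-.04,.02),(.656,-.04,.095)]: print((proj('side',p)-[170,80])*4.4)
E
```

```text
clock 7.5833 tcp [ 0.6565 -0.0405  0.1665] yaw 15.34 tilt [-0. -0. -1.] w 0.0852 F [-0.2  0.2 -0. ] shift cm [-21.25  -0.25   0.16]
[211.4857177  396.20372015]
[200.07752839 275.14253071]
```

View pics/e.png

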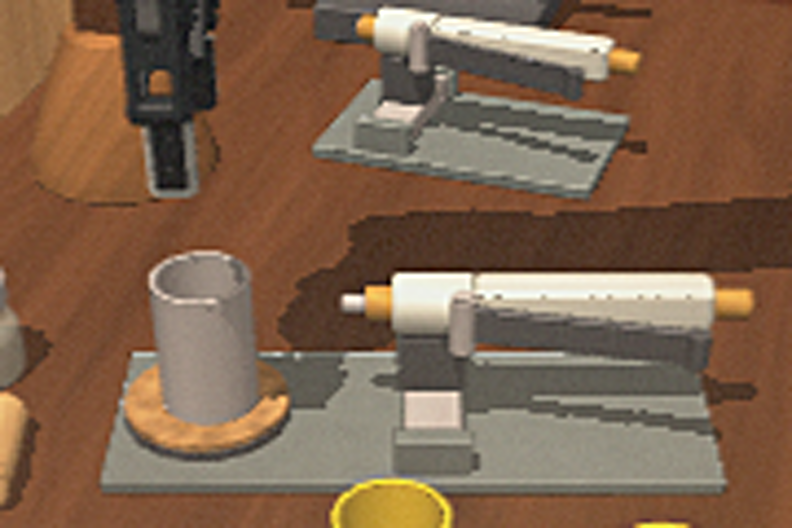

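The beaker stands upright: its underside centre is at (208,396) and the cork's centre is at about (208,399), so it is within about 2 mm. The lever is visible beside the handle. Next I go above the handle.

Request:
{"op": "apply_moves", "data": {"moves": [[[-2,0,0],0],[[-5,0,0],0],[[-8,0,0],0],[[-11,-0.1,0],0],[[-14,-0.2,0],0],[[-17,-0.2,0],0],[[-19.5,-0.3,0],0],[[-21.2,-0.3,0],0],[[-21.2,-0.3,0],0],[[-21.2,-0.3,0],0]]}}

```text
clock: 8.47
tcp_pos: [0.4507, -0.0939, 0.1661]
orientation: [-3.113, -0.418, 0.002]
contact_force: [1.1, -0.1, -0.1]
grip_width: 0.0855
```

Request:
{"op": "apply_moves", "data": {"moves": [[[0,0,2],0],[[0,0,4],0],[[0,0,4],0],[[0,0,4],0]]}}

```text
clock: 8.8
tcp_pos: [0.4517, -0.0929, 0.1259]
orientation: [-3.112, -0.421, 0.004]
contact_force: [1.2, -0.4, 0.4]
grip_width: 0.0854
```

```bash
python3 - <<'E'
from h import *
go(.4528-.264*.007,-.101+.9646*.007,.07)
a=grab('side')['frame'][60:210,200:400]
b=grab('top')['frame'][110:260,230:430]
cv2.imwrite('pics/f.png',np.hstack([cv2.resize(c,(400,300),interpolation=cv2.INTER_CUBIC) for c in(a,b)]))
E
```

```text
clock 8.8 tcp [ 0.4517 -0.0929  0.1259] yaw 15.4 tilt [-0.002  0.001 -1.   ] w 0.0854 F [ 1.2 -0.4  0.4] shift cm [-0.1   0.12  5.59]
```

View pics/f.png

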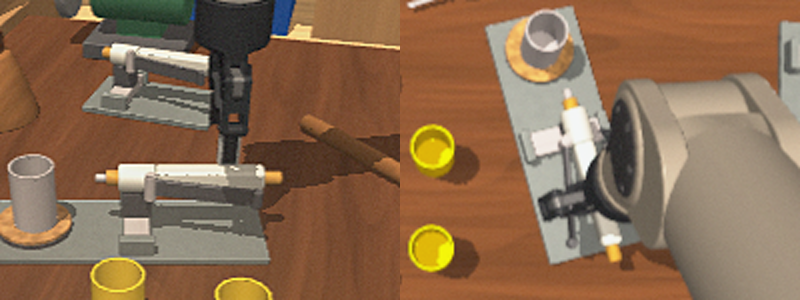

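Request:
{"op": "apply_moves", "data": {"moves": [[[0,0,1],0],[[0,0,2],0],[[0,0,3],0],[[0,0,3],0],[[0,0,3],0]]}}

```text
clock: 9.32
tcp_pos: [0.4509, -0.0935, 0.096]
orientation: [-3.113, -0.42, 0.003]
contact_force: [-0.6, -0.5, 0.2]
grip_width: 0.0856
```

Request:
{"op": "apply_moves", "data": {"moves": [[[0,0,1],0],[[0,0,2],0],[[0,0,2.6],0],[[0,0,2.6],0],[[0,0,2.6],0]]}}

```text
clock: 9.73
tcp_pos: [0.4512, -0.0935, 0.0702]
orientation: [-3.113, -0.42, 0.002]
contact_force: [-0.4, 1.0, -0.5]
grip_width: 0.0855
```

Request:
{"op": "apply_moves", "data": {"moves": [[[0,0,0],0],[[0,0,0],0],[[0,0,0],0],[[0,0,0],0],[[0,0,0],0],[[0,0,0],0],[[0,0,0],0],[[0,0,0],0],[[0,0,0],0],[[0,0,0],0]], "claw": 0, "grip_force": 30}}

```text
clock: 10.57
tcp_pos: [0.452, -0.0943, 0.0717]
orientation: [3.112, 0.419, 0.001]
contact_force: [-2.1, -2.0, 9.1]
grip_width: 0.0319
```

```bash
python3 - <<'E'
from h import *
go(.45,-.1,.07)
a=grab('side')['frame'][60:210,200:400]
cv2.imwrite('pics/g.png',cv2.resize(a,(800,600),interpolation=cv2.INTER_CUBIC))
E
```

```text
clock 10.5667 tcp [ 0.452  -0.0943  0.0717] yaw 15.34 tilt [ 0.001 -0.001 -1.   ] w 0.0319 F [-2.1 -2.   9.1] shift cm [-0.34  0.49  0.17]
```

View pics/g.png

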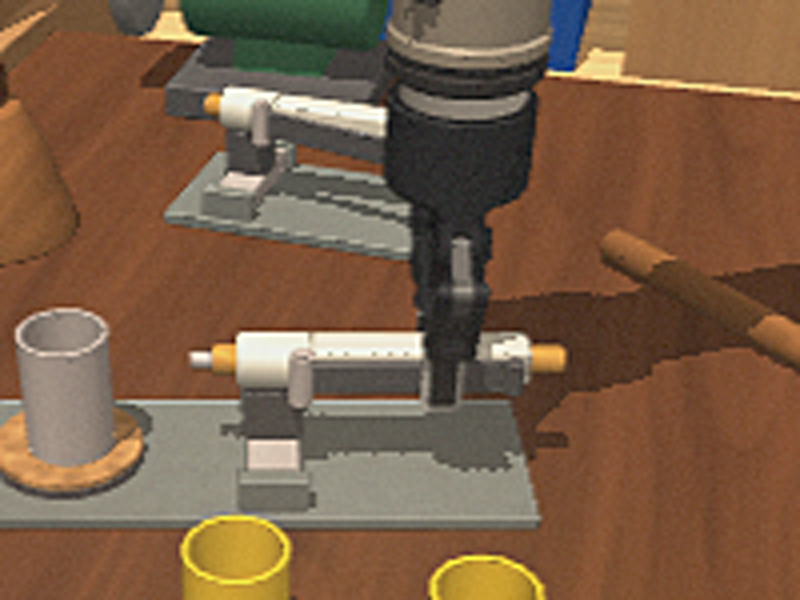

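Width 32 mm, against 42 at the pressure point and 34 fully home, so the lever is home. The beaker still stands at (65,390). I hold this.

Request:
{"op": "apply_moves", "data": {"moves": [[[0,0,0],0],[[0,0,0],0],[[0,0,0],0],[[0,0,0],0],[[0,0,0],0],[[0,0,0],0],[[0,0,0],0],[[0,0,0],0],[[0,0,0],0],[[0,0,0],0]]}}

```text
clock: 11.45
tcp_pos: [0.452, -0.0943, 0.0717]
orientation: [3.112, 0.419, 0.001]
contact_force: [-3.6, -2.5, 9.8]
grip_width: 0.0321
```

Request:
{"op": "apply_moves", "data": {"moves": [[[0,0,0],0],[[0,0,0],0],[[0,0,0],0],[[0,0,0],0],[[0,0,0],0],[[0,0,0],0],[[0,0,0],0],[[0,0,0],0]], "claw": 1}}

```text
clock: 12.12
tcp_pos: [0.4516, -0.0937, 0.0708]
orientation: [3.113, 0.419, -0.0]
contact_force: [0.3, 0.4, 0.4]
grip_width: 0.0854
```

Request:
{"op": "apply_moves", "data": {"moves": [[[0,0,-1],0],[[0,0,-3],0],[[0,0,-5],0],[[0,0,-8],0],[[0,0,-11],0],[[0,0,-13],0],[[0,0,-13],0],[[0,0,-13],0],[[0,0,-13],0]]}}

```text
clock: 12.87
tcp_pos: [0.4511, -0.0936, 0.2006]
orientation: [3.113, 0.419, -0.001]
contact_force: [-0.3, -0.8, 0.0]
grip_width: 0.0853
```

```bash
python3 - <<'E'
from h import *
go(.45,-.1,.07)
a=grab('side')['frame'][60:210,180:380]
b=grab('top')['frame'][110:260,230:430]
cv2.imwrite('pics/i.png',np.hstack([cv2.resize(c,(400,300),interpolation=cv2.INTER_CUBIC) for c in(a,b)]))
E
```

```text
clock 12.8667 tcp [ 0.4511 -0.0936  0.2006] yaw 15.34 tilt [-0.001 -0.    -1.   ] w 0.0853 F [-0.3 -0.8  0. ] shift cm [-0.27  0.59 13.06]
```

View pics/i.png

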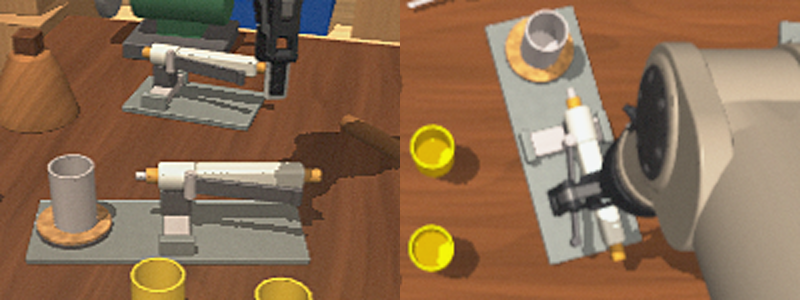

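The beaker stands centred on the cork, the lever has sprung back out (free end at about (575,240) in the right half), and the fingers are clear.

```bash
python3 -c "
from bench import r
print(r.hand_in())"
```

```text
the job is handed in; nothing more can be done
None
```

The silver beaker is standing upright on the cork rest, and the gun's lever was squeezed fully home, held for about a second and released. I handed the job in at about 13 s on the robot's clock. The hand-in gave no verdict.

- **Beaker:** a close side view after I let go put it about 2 mm from the cork's centre. It was still upright and in place after the squeeze.
- **Lever:** I pinched it to the handle with a 30 N grip. The finger opening read 32 mm throughout the hold, against about 34 mm expected for fully home and 42 mm at the pressure point. The gripper also read about 1 mm small on the 52 mm beaker. I could not read the joint angle itself.
- **Release:** the last pictures show the lever sprung back out. The fingers were about 13 cm above the gun, with contact force near zero.

The two cameras differed by up to 9 mm in y on the first look at the beaker and cork. I settled that with closer crops before acting, and no later check failed.

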